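Colour reading of a soap bar with a hand-held contact meter

TASK

Pick up the hand-held colour meter from its charging pad and put its sprung nose square on the middle of the soap bar held in the tilting stand. Press it gently until the nose is about half-way in, never to its stop, and hold it still there for two seconds to take the reading. Then stand the meter upright with its whole foot on the charging pad and let go, leaving the things round about where they are.

Things in the scene. Friction and masses are not known exactly. Their poses are not given: they have to be found in the camera images.
- meter: hand-held colour meter, grey, 0.25 to 0.5 kg, standing on its foot. Origin: centre of the foot's underside; z up through the handle, x the side to which the nose points. Black foot 63 (x) x 56 (y) x 12 mm high; on it an upright handle, 40 x 40 mm in section, centred at x = +11.5 mm, up to z = 120 mm; hold it across y (40 mm).
- meter_grip (a point): middle of the meter's handle, where to grip it: x = 11.5, z = 100 mm from the meter's origin, axes as meter. The handle reaches 20 mm above it. A barrel of 36 mm diameter leaves the handle here, forward and 45 degrees down (along x and -z equally), with the sprung nose at its end.
- nose_tip (a point): centre of the flat front face (27 mm diameter) of the meter's black sprung nose, 100 mm from meter_grip along the nose's axis when the nose is out; it moves with the nose. Its x axis points out of the nose along its axis, 45 degrees below the meter's x; its y is the meter's y.
- nose (a joint): how far the sprung nose is pushed in, in m: 0 fully out, 0.010 at its stop. The spring starts at 2 N and rises 0.5 N per mm (4.5 N half-way, 7 N at the stop).
- cradle: tilting aluminium back plate (84 x 130 x 8 mm) of the sample stand, in a stiff hinge, leaning back. Origin: its centre, on the hinge axis, 125 mm above the bench. z points out of its face towards the soap bar, to the robot's side and upward (38 to 63 degrees from vertical, different each time); y is the level hinge axis, x points up the slope. It stays put under 25 N.
- sample_near (a point): point 40 mm out from cradle along its z, same axes. The green soap bar (64 in x, 96 in y, 24 mm thick, slightly domed) sits in a steel carriage in front of the cradle, its middle on this z axis. The carriage is set differently each time: the middle of the bar's front face lies 0 to 24 mm further out along z than this point; that depth is not reported and must be felt. It stays put under 25 N.
- stand: fixed foot of the sample stand: dark steel base 130 (x) x 200 (y) x 10 mm, centred 10 mm in x from its origin (on the bench, straight below the hinge), and two uprights 12 mm thick, 36 mm deep, 145 mm high, at y = +-86 mm, which carry the hinge.
- dock: the charging pad: flat grey plate, 130 (x) x 110 (y) x 6 mm high, fixed on the bench. Origin: centre of its underside.
- spare_bar: bystander: a second green soap bar lying on the bench, 64 x 96 x 24 mm, origin under its centre
- stamp: bystander: date stamp with a round knob, 33 x 50 x 86 mm, origin under its centre
- tape_roll: bystander: roll of brown packing tape lying flat, 92 mm diameter, 48 mm high, origin under its centre
- scraper: bystander: steel scraper with a black grip, 44 x 200 (y) x 16 mm, origin under its centre
There are look-alikes about, which are no part of the job. There is more than one size of the dock; the job needs the larger.

How it is judged:
On the way:
1. the nose is square (within 9 degrees) on the middle of the soap bar (within 9 mm), pushed in 2.5 to 8 mm, and held steady for 1.5 s (value of joint nose between 0.0025 and 0.008 m and x of nose_tip in the frame of cradle between -0.009 and 0.009 m and y of nose_tip in the frame of cradle between -0.009 and 0.009 m and angle between the x axis of nose_tip and the z axis of cradle, either way round below 0.157 rad and contact force between meter and cradle above 1 N and linear speed of meter below 0.015 m/s and angular speed of meter below 0.15 rad/s), for 1.5 s.
At the end, for the whole second after the job is handed in: The meter stands upright (within 3 degrees), released and at rest, its foot on the charging pad (foot's centre within 37 mm along and 27 mm across of the pad's centre) (x of meter in the frame of dock between -0.037 and 0.037 m and y of meter in the frame of dock between -0.027 and 0.027 m and z of meter in the frame of dock between 0.003 and 0.009 m and angle between meter's own z axis and vertical below 0.05 rad and linear speed of meter below 0.01 m/s and contact force between meter and dock above 1 N); the robot touches nothing.
It fails at once if the nose is driven into its stop (value of joint nose above 0.0098 m).
It fails at once if the meter is pressed on the sample stand with more than 20 N (contact force between meter and cradle above 20 N).
It fails at once if the meter is toppled (angle between meter's own z axis and vertical above 1 rad).
It fails at once if a bystander (spare soap bar, date stamp, tape roll or scraper) is shifted by more than 25 mm (distance of any of spare_bar, stamp, tape_roll, scraper from where it was at the start of the episode above 0.025 m).
It also fails if it takes over 51 s, if anything falls off the work surface, if the arm or the gripper's body presses on something with over 40 N, if the wrist force passes 120 N, or if a joint passes its speed limit or range.

ROBOT

A 6-joint arm with a two-finger parallel gripper is mounted at the origin on a cart in front of the work surface, level with it; the furniture and walls round the work are solid. World frame = base frame: x ahead of the robot, y to its left, z up, the work surface at z = 0. Lengths are in m, angles in rad, forces in N, time in s.
With the tool pointing down it reaches from about 0.35 to 0.775 m from the base axis. Payload 7.3 kg.
Tool frame: the origin (TCP) lies midway between the tips of the shut fingers; the grasp point (between the pads) lies 19 mm behind it; z points along the fingers, y is the line along which they close (so a half turn about z gives the same grasp; the last joint's range is limited). The gripper opens to 92 mm and grips with 3 to 60 N. Pads are 19 mm wide; open, the fingers measure 130 mm over their backs; the gripper's body (75 mm by 190 mm) begins 47 mm behind the grasp point.
Start: joints at [0.961, 0.342, 1.524, -0, 1.275, -0.146], TCP at [0.235, 0.47, 0.227] pointing down, gripper open.
Joint ranges: [-2.53, 2.53], [-0.77, 2.02], [0.04, 2.7], [-1, 4.14], [0.28, 2.66], [-3.11, 3.11]. Speed limits (rad/s): [2.57, 2.57, 3.14, 3.14, 3.14, 3.14].

INTERFACE

Orientations are given as [roll, pitch, yaw] about the fixed x, y, z axes, in that order (R = Rz(yaw) Ry(pitch) Rx(roll)).
In Python, from cell import monitor, vision, workorder gives the robot as it stands.
- The arm moves only by the tool move_arm, never from a script. Its argument "rows" is a list of rows, each a list of 5 numbers: the shift along the world's x, y, z in mm, then the turn about the world's z in rad, then the closure, from -1 (fully open) to 1 (shut). A call has 1 to 12 rows; each row shifts and turns the commanded pose from where the row before left it; what a row does not reach is not made up. A row lasts 1/10 s, in which the tool goes at most 50 mm and 8.59 degrees, less where a joint would pass 70% of its speed; a pose out of reach is approached as far as the arm can. A call is refused whole if a number of a shift passes 50 or a number of a turn 0.15, either way. A call with a gripper value outside its range is refused whole. The fingers move at their own pace and stop on an object; "newtons" is the grip in N (left out, the last holds). Time passes only in rows, so rows that do not move let the fingers close. It gives the time, the measured TCP pose, the force, the opening and the grip force at its end, in the units of the state.
- monitor.observe(): the state, without advancing time (a new reading comes with each control period).
- vision.read_camera(name): name is "scene" or "top"; returns the picture (400x640x3 uint8, red, green, blue); there is no depth.
- vision.get_calibration(name): a dict with "K" (3x3 intrinsics, pixels), "k1" (the pictures are not rectified: a ray, as slopes to the right and down, at radius r is drawn at 1 + k1 r^2 times it, then the intrinsics apply), "T" (4x4, takes a point from camera to world coordinates). Camera axes: x right, y up, looking along -z (the intrinsics and any distortion apply to the point x, -y, -z); pixel columns grow to the right and rows downward; lengths in m; the calibration is good to about 2 mm. A picture is of the moment at which its call begins. get_calibration takes no time and is no camera call.
- workorder.hand_in(): hands the job in; it is judged then, once.
The state is a dict: "time": time; "qpos": joint angles; "qvel": joint speeds; "joint_efforts": joint torques, N m; "tool_pos": TCP position; "tool_rot": TCP orientation; "contact_force": force on the tool from outside, world axes, zero at the start; "torque": the same for the moment, N m; "opening": finger opening in m; "grip_force": force on a finger pad.
Only numpy, scipy, OpenCV 4.12 (cv2) and the standard library are available. Lean on these libraries where they do the work, as an engineer would, in place of code of your own. Each camera call takes 0.05 s, during which the arm holds its last target. There are 200 camera calls.

## Working session

There is one attempt and no reset: what is moved stays moved. The work goes in short steps, Python scripts to look and compute and a tool call to move; the robot and the scene stay as the last step left them, time stands still between calls to the robot, and variables do not carry over. Pictures are saved under pics/ and viewed, at most 10 in all, crops included, and the job is handed in when it is done.

Besides the shell and the picture viewer there is one more tool, called after ">>>" as name([rows], argument=value, ...), one row to a line, values as JSON. move_arm: Moves the arm, as the interface text tells. Its arguments: {"type":"object","properties":{"rows":{"type":"array","items":{"type":"array","items":{"type":"number"}}},"newtons":{"type":"number"}},"required":["rows"]}

```bash
mkdir -p pics; ls; python3 - <<'E'
from cell import monitor, vision
import cv2,numpy as np
print(monitor.observe())
for n in("scene","top"):
    im=vision.read_camera(n);cv2.imwrite(f"pics/{n}0.png",im[:,:,::-1])
    c=vision.get_calibration(n);print(n,c)
E
```

```text
pics
{'time': 0.0, 'qpos': array([ 9.60998367e-01,  3.42692929e-01,  1.52504904e+00,  6.77124847e-06,
        1.27536347e+00, -1.46026404e-01]), 'qvel': array([-0.00197503,  0.00150902, -0.00203864, -0.00053141,  0.00042344,
        0.00018138]), 'joint_efforts': array([ 1.35168789e-04, -4.31250679e+01, -2.44216722e+01,  7.17248255e-02,
        5.59438672e-02, -1.07883723e-04]), 'tool_pos': array([0.23459789, 0.46920907, 0.22604924]), 'tool_rot': array([-3.14009692e+00, -2.26527116e-04,  2.67781895e+00]), 'contact_force': array([-0.88715273,  0.05917567,  1.40282989]), 'torque': array([-0.02127961, -0.02025653, -0.00588614]), 'grip_force': 0.0, 'opening': 0.09228205309694368}
scene {'K': array([[364.08796521,   0.        , 315.07747311],
       [  0.        , 364.08796521, 203.34684045],
       [  0.        ,   0.        ,   1.        ]]), 'k1': -0.07173903931211124, 'T': array([[ 0.83028943,  0.24204748, -0.50202836,  0.09046539],
       [-0.55677326,  0.31988934, -0.76659921, -0.68923935],
       [-0.02495989,  0.91601519,  0.4003663 ,  0.53538078],
       [ 0.        ,  0.        ,  0.        ,  1.        ]])}
top {'K': array([[505.50670992,   0.        , 316.09998023],
       [  0.        , 505.50670992, 202.11702151],
       [  0.        ,   0.        ,   1.        ]]), 'k1': -0.12062595332827908, 'T': array([[ 0.02039924,  0.99186591, -0.12564187,  0.36643649],
       [-0.99970845,  0.02185956,  0.01025502,  0.07643813],
       [ 0.01291808,  0.12539605,  0.99202266,  1.8225706 ],
       [ 0.        ,  0.        ,  0.        ,  1.        ]])}
```

View pics/scene0.png

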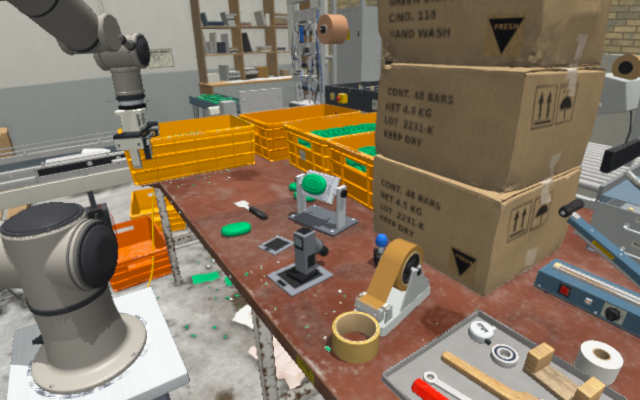

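View pics/top0.png

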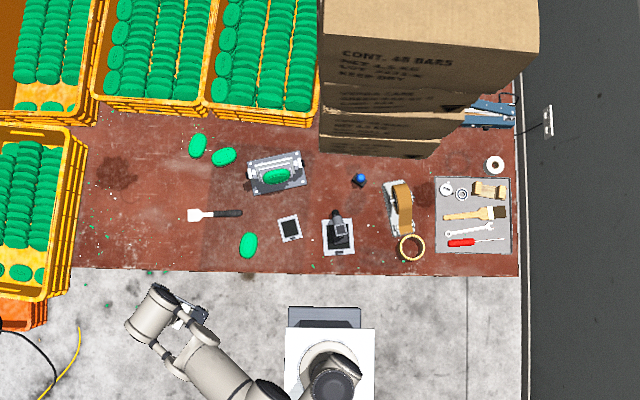

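```bash
python3 - <<'E'
import cv2
a=cv2.imread("pics/top0.png")[140:265,230:430]
cv2.imwrite("pics/topc.png",cv2.resize(a,None,fx=4,fy=4,interpolation=cv2.INTER_CUBIC))
a=cv2.imread("pics/scene0.png")[155:300,215:405]
cv2.imwrite("pics/scenec.png",cv2.resize(a,None,fx=4,fy=4,interpolation=cv2.INTER_CUBIC))
E
```

```text
(no output)
```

View pics/topc.png

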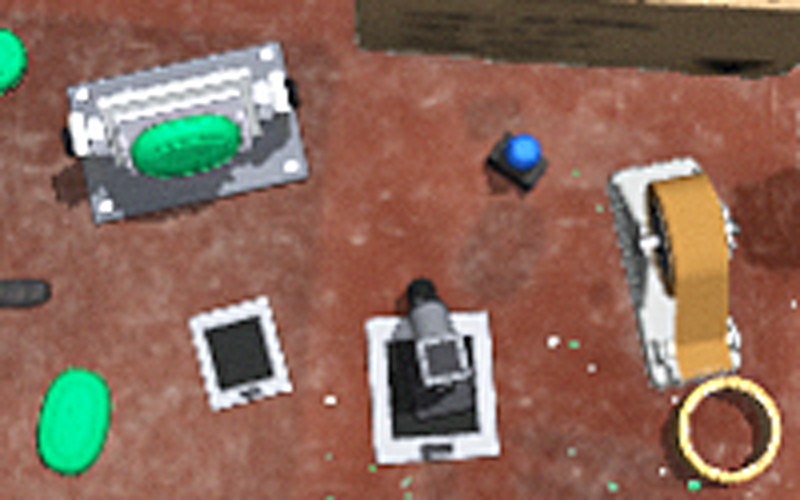

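View pics/scenec.png

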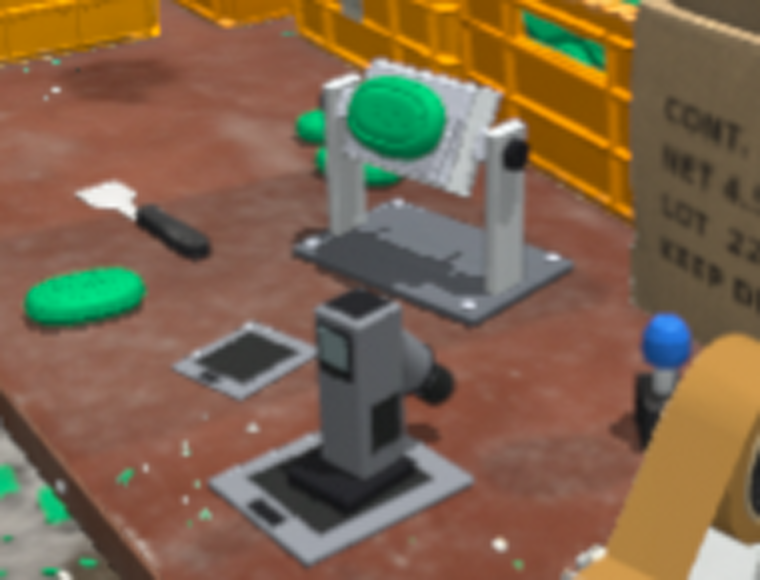

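```bash
cat > h.py <<'E'
import numpy as np, cv2
from cell import vision
def cal(n):
    c=vision.get_calibration(n); return c["K"],c["k1"],c["T"]
def proj(n,P):
    K,k,T=cal(n); P=np.atleast_2d(P)
    q=(P-T[:3,3])@T[:3,:3]; s=np.c_[q[:,0]/-q[:,2],-q[:,1]/-q[:,2]]
    s=s*(1+k*(s**2).sum(1,keepdims=True)); return s@K[:2,:2].T+K[:2,2]
def ray(n,uv):
    K,k,T=cal(n); u=cv2.undistortPoints(np.array(uv,float).reshape(-1,1,2),K,np.array([k,0,0,0])).reshape(-1,2)
    return T[:3,3],np.c_[u[:,0],-u[:,1],-np.ones(len(u))]@T[:3,:3].T
def plane(n,uv,z):
    o,d=ray(n,uv); return o+d*((z-o[2])/d[:,2])[:,None]
def tc(c): return (np.array(c,float)+.5)/4-.5+[230,140]
def sc(c): return (np.array(c,float)+.5)/4-.5+[215,155]
E
python3 - <<'E'
import cv2,numpy as np
from h import *
np.set_printoptions(precision=4,suppress=True)
d=plane("top",tc([(366,319),(489,311),(499,454),(379,465)]),.006);print("dock",d,d.mean(0))
print([np.linalg.norm(d[i]-d[i-1]) for i in range(4)])
d=plane("scene",sc([(330,432),(473,480),(308,562),(209,482)]),.006);print("dock scene",d)
d=plane("top",tc([(413,343),(463,337),(472,378),(423,386)]),.126);print("handle",d,d.mean(0))
d=plane("scene",sc([(315,306),(355,290),(401,300),(362,319)]),.126);print("handle s",d,d.mean(0))
for n,p in(("top",tc([(67,88),(277,42),(308,180),(100,222)])),("scene",sc([(293,249),(398,197),(573,268),(472,322)]))):
    d=plane(n,p,.01);print("base",n,d,d.mean(0),[np.linalg.norm(d[i]-d[i-1]) for i in range(4)])
a=cv2.imread("pics/scene0.png")[167:207,294:348];b=cv2.imread("pics/top0.png")[150:190,244:304]
cv2.imwrite("pics/m.png",cv2.resize(np.hstack([a,b]),None,fx=7,fy=7,interpolation=cv2.INTER_CUBIC))
E
```

```text
dock [[ 0.5342  0.0383  0.006 ]
 [ 0.5438 -0.0728  0.006 ]
 [ 0.4151 -0.0834  0.006 ]
 [ 0.4032  0.0241  0.006 ]] [ 0.4741 -0.0235  0.006 ]
[np.float64(0.1317143403333198), np.float64(0.11143416078670697), np.float64(0.12907384366801827), np.float64(0.10812137090059029)]
dock scene [[ 0.4972  0.0267  0.006 ]
 [ 0.5413 -0.0733  0.006 ]
 [ 0.4152 -0.0836  0.006 ]
 [ 0.4051  0.0222  0.006 ]]
handle [[ 0.5037  0.0008  0.126 ]
 [ 0.5096 -0.0412  0.126 ]
 [ 0.4752 -0.0493  0.126 ]
 [ 0.4676 -0.0082  0.126 ]] [ 0.489  -0.0245  0.126 ]
handle s [[ 0.4695 -0.0121  0.126 ]
 [ 0.4999 -0.0088  0.126 ]
 [ 0.5153 -0.0365  0.126 ]
 [ 0.4835 -0.0427  0.126 ]] [ 0.492 -0.025  0.126]
base top [[0.7396 0.3156 0.01  ]
 [0.7867 0.1248 0.01  ]
 [0.6592 0.0934 0.01  ]
 [0.6166 0.2808 0.01  ]] [0.7005 0.2037 0.01  ] [np.float64(0.1277964353071325), np.float64(0.19660745184062844), np.float64(0.13124132220270776), np.float64(0.19221505238720718)]
base scene [[0.6139 0.278  0.01  ]
 [0.7439 0.3149 0.01  ]
 [0.7775 0.1117 0.01  ]
 [0.6588 0.0873 0.01  ]] [0.6985 0.198  0.01  ] [np.float64(0.1958799290845921), np.float64(0.13509407564373688), np.float64(0.20595122004266428), np.float64(0.1211640081906146)]
```

View pics/m.png

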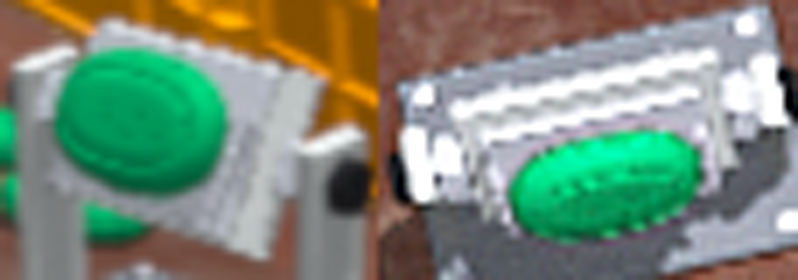

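```bash
cat > fit.py <<'E'
from h import *
from scipy.optimize import least_squares
np.set_printoptions(precision=4,suppress=True)
def ms(c): return (np.array(c,float)+.5)/7-.5+[294,167]
def mt(c): return (np.array(c,float)-[378,0]+.5)/7-.5+[244,150]
def pose(p):
    x,y,yaw,t=p[:4]; c,s=np.cos(yaw),np.sin(yaw)
    z=np.array([-c*np.sin(t),-s*np.sin(t),np.cos(t)]); xx=np.array([c*np.cos(t),s*np.cos(t),np.sin(t)])
    return np.array([x,y,.125]),np.c_[xx,np.cross(z,xx),z]
def W(p,L): o,R=pose(p); return o+np.array(L)@R.T
def S(p,L): # stand frame: x away from robot, y level
    c,s=np.cos(p[2]),np.sin(p[2]); return np.array([p[0],p[1],0])+np.array(L)@np.array([[c,s,0],[-s,c,0],[0,0,1]])
def run(sg):
    # cradle y = z x x : check sign
    base=[[sg*.01+a*.065,b*.1,.01] for a,b in((1,1),(1,-1),(-1,-1),(-1,1))]
    tb=tc([(67,88),(277,42),(308,180),(100,222)]); sb=sc([(398,197),(573,268),(472,322),(293,249)])
    yl=np.sign((pose([0,0,.24,.8])[1][:,1])[1])
    bk=lambda a,b,h:[a*.042,yl*b*.065,h*.004]
    def res(p):
        r=[(proj("top",S(p,base))-tb)/.7,(proj("scene",S(p,base))-sb)/.7,
           proj("scene",W(p,[bk(1,-1,-1),bk(-1,-1,-1),bk(1,1,1)]))-ms([(325,72),(265,258),(92,24)]),
           (proj("top",W(p,[bk(1,1,-1),bk(1,-1,-1)]))-mt([(450,105),(715,52)])),
           proj("scene",W(p,[[0,0,.028+p[4]]]))-ms([(140,120)]), proj("top",W(p,[[0,0,.028+p[4]]]))-mt([(607,186)])]
        return np.vstack(r).ravel()
    f=least_squares(res,[.7,.2,.24,.8,.012]);return f
if __name__=="__main__":
    for sg in(1,-1):
        f=run(sg);print(sg,f.x,np.degrees(f.x[3]),f.cost);print(f.fun.reshape(-1,2)); 
E
python3 fit.py
```

```text
1 [0.691  0.2007 0.2319 1.0842 0.002 ] 62.121314198506276 12.583799522538712
[[ 0.1875 -0.5284]
 [ 1.6347 -0.0606]
 [ 1.0764 -0.4325]
 [-1.8043  0.8082]
 [-1.0395  0.2371]
 [ 0.6798 -2.5145]
 [-0.3281 -0.841 ]
 [-1.3673 -1.1503]
 [-0.0165  1.2318]
 [ 0.3476  0.9726]
 [ 0.8999 -0.8907]
 [ 0.3042  0.1621]
 [ 0.4369 -0.2091]
 [-0.128   0.6151]
 [ 0.2395  0.0134]]
-1 [0.7072 0.205  0.2274 1.3543 0.0149] 77.59349252399313 47.03888767227287
[[ 0.2949  0.5143]
 [ 1.8286  1.3068]
 [ 1.0532  1.0094]
 [-1.9145  1.9186]
 [-1.8551  0.5492]
 [-0.3664 -2.0041]
 [-1.7444 -0.3328]
 [-2.4583 -0.862 ]
 [ 1.182  -0.8543]
 [ 5.9761 -0.9755]
 [ 2.0699 -2.2231]
 [-0.3775 -2.0754]
 [-0.1224 -2.2961]
 [ 0.0728  1.895 ]
 [ 0.0496 -0.1066]]
```

```bash
python3 - <<'E'
from h import *
from scipy.optimize import least_squares
np.set_printoptions(precision=4,suppress=True)
def M(p,L):
    x,y,w,t=p; c,s=np.cos(w),np.sin(w)
    return np.array([x,y,.006])+np.array(L)@np.array([[c,s,0],[-s,c,0],[0,0,1]])
top=[[31.5,20,120],[31.5,-20,120],[-8.5,-20,120],[-8.5,20,120]]
nose=[[82.2,0,29.3]]
foot=[[-31.5,28,12],[-31.5,-28,0]]
f=least_squares(lambda p:np.vstack([proj("top",M(p,np.array(top)/1e3))-tc([(413,343),(463,337),(472,378),(423,386)]),
 proj("top",M(p,np.array(nose)/1e3))-tc([(420,290)]),proj("scene",M(p,np.array(nose)/1e3))-sc([(438,385)]),
 proj("scene",M(p,np.array(top)/1e3))-sc([(355,290),(401,300),(362,319),(315,306)])]).ravel(),[.48,-.025,.2,0])
print(f.x,f.fun.reshape(-1,2)); print("grip",M(f.x,[[.0115,0,.1]]))
E
```

```text
[ 0.4799 -0.0279  0.2446  0.    ] [[ 0.5047 -0.5651]
 [-0.4463 -1.6901]
 [ 0.0191 -0.3799]
 [ 0.6949  0.2648]
 [-0.1902 -0.3566]
 [-0.4275  0.5191]
 [ 0.224  -1.8173]
 [ 0.7293  0.4936]
 [-1.0124  1.9443]
 [-1.305   0.0566]]
grip [[ 0.491  -0.0251  0.106 ]]
```

>>> move_arm([
  [21.4,-41.2,0,0.058,-1],
  [21.4,-41.2,0,0.058,-1],
  [21.4,-41.2,0,0.058,-1],
  [21.4,-41.2,0,0.058,-1],
  [21.4,-41.2,0,0.058,-1],
  [21.4,-41.2,0,0.058,-1],
  [21.4,-41.2,0,0.058,-1],
  [21.4,-41.2,0,0.058,-1],
  [21.4,-41.2,0,0.058,-1],
  [21.4,-41.2,0,0.058,-1],
  [21.4,-41.2,0,0.058,-1],
  [21.4,-41.2,0,0.058,-1],
])

```text
time: 1.3
tool_pos: [0.492, -0.0267, 0.2266]
tool_rot: [3.141, -0.0, -2.907]
contact_force: [0.9, 0.3, 0.1]
opening: 0.0918
grip_force: 0.0
```

>>> move_arm([
  [0,0,0,0,-1],
  [0,0,0,0,-1],
  [0,0,0,0,-1],
])

```text
time: 1.6
tool_pos: [0.4909, -0.024, 0.2264]
tool_rot: [3.141, -0.001, -2.909]
contact_force: [-0.2, 0.1, -0.5]
opening: 0.0919
grip_force: 0.0
```

>>> move_arm([
  [0,0,-40,0,-1],
  [0,0,-40,0,-1],
  [0,0,-40,0,-1],
  [0,-1,-19,0,-1],
  [0,0,0,0,-1],
  [0,0,0,0,-1],
])

```text
time: 2.2
tool_pos: [0.4918, -0.0248, 0.0885]
tool_rot: [3.142, 0.0, -2.908]
contact_force: [-0.2, 0.7, -0.0]
opening: 0.092
grip_force: 0.0
```

```bash
python3 - <<'E'
from h import *
print(plane("top",tc([(522,152)]),.075),plane("top",tc([(505,182),(548,180),(515,190)]),.0))
E
```

```text
[[ 0.67792626 -0.0945631   0.075     ]] [[ 0.6630946  -0.08655702  0.        ]
 [ 0.66586357 -0.12598617  0.        ]
 [ 0.65590373 -0.09579141  0.        ]]
```

>>> move_arm([
  [0,0,0,0,1],
  [0,0,0,0,1],
  [0,0,0,0,1],
  [0,0,0,0,1],
  [0,0,0,0,1],
  [0,0,0,0,1],
  [0,0,0,0,1],
  [0,0,0,0,1],
  [0,0,0,0,1],
  [0,0,0,0,1],
], newtons=25)

```text
time: 3.2
tool_pos: [0.4916, -0.0258, 0.0877]
tool_rot: [3.141, -0.0, -2.909]
contact_force: [-0.7, 1.4, -0.2]
opening: 0.0399
grip_force: 25.0
```

>>> move_arm([
  [0,0,10,0,1],
  [0,0,10,0,1],
  [24,9,0,-0.046,1],
  [25,9,0,-0.046,1],
  [25,9,0,-0.046,1],
  [24,8,0,0,1],
  [0,0,-8,0,1],
  [0,0,-8,0,1],
  [0,0,-7,0,1],
  [0,0,0,0,1],
  [0,0,0,0,1],
  [0,0,0,0,1],
])

```text
time: 4.4
tool_pos: [0.5897, 0.0089, 0.0852]
tool_rot: [-3.142, 0.001, -3.048]
contact_force: [-0.4, -1.1, -2.5]
opening: 0.0398
grip_force: 25.0
```

```bash
python3 - <<'E'
from h import *
from cell import monitor
im=vision.read_camera("scene")[:,:,::-1];cv2.imwrite("pics/s1.png",im)
cv2.imwrite("pics/s1c.png",cv2.resize(im[190:300,250:390],None,fx=5,fy=5,interpolation=cv2.INTER_CUBIC))
o=monitor.observe();print(o["tool_pos"],o["contact_force"],o["torque"])
E
```

```text
[0.58974706 0.00897927 0.0852551 ] [ 1.17695673  0.17447262 -3.39043731] [0.05845896 0.02279584 0.00454269]
```

View pics/s1c.png

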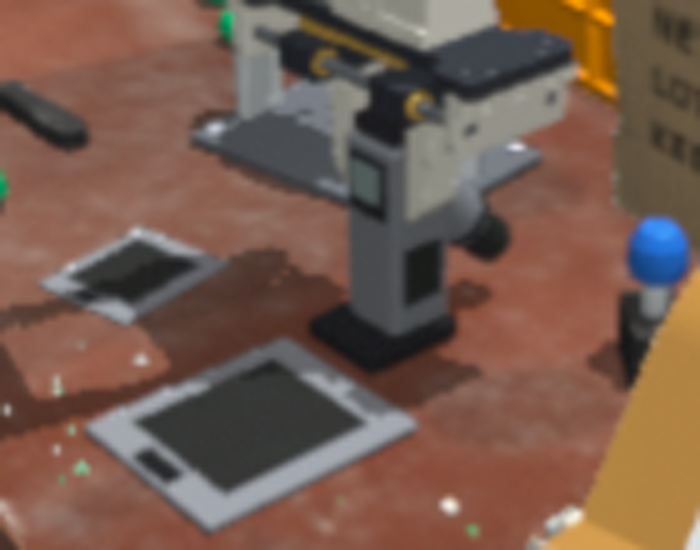

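>>> move_arm([
  [0,0,-2,0,1],
  [-3,-0.3,0,0,1],
  [0,0,0,0,1],
  [0,0,0,0,1],
])

```text
time: 4.85
tool_pos: [0.5866, 0.0089, 0.0828]
tool_rot: [3.142, 0.0, -3.047]
contact_force: [0.1, -0.9, -3.0]
opening: 0.0401
grip_force: 25.0
```

>>> move_arm([
  [-3,-0.3,0,0,1],
  [0,0,0,0,1],
  [0,0,0,0,1],
])

```text
time: 5.15
tool_pos: [0.5836, 0.0086, 0.0828]
tool_rot: [3.142, 0.0, -3.047]
contact_force: [-0.3, 0.4, -2.9]
opening: 0.0396
grip_force: 25.0
```

>>> move_arm([
  [-3,-0.3,0,0,1],
  [0,0,0,0,1],
  [0,0,0,0,1],
])

```text
time: 5.45
tool_pos: [0.5807, 0.0082, 0.0828]
tool_rot: [3.142, 0.0, -3.047]
contact_force: [1.1, -0.3, -2.3]
opening: 0.0399
grip_force: 25.0
```

>>> move_arm([
  [-3,-0.3,0,0,1],
  [0,0,0,0,1],
  [0,0,0,0,1],
])

```text
time: 5.75
tool_pos: [0.579, 0.008, 0.0835]
tool_rot: [-3.141, 0.003, -3.048]
contact_force: [5.3, 1.5, -1.4]
opening: 0.0397
grip_force: 25.0
```

>>> move_arm([
  [-2,-0.2,1,0,1],
  [-2,-0.2,0.9,0,1],
  [-2,-0.2,0.8,0,1],
  [-2,-0.2,0.8,0,1],
  [-2,-0.2,0.7,0,1],
  [-2,-0.2,0.7,0,1],
  [0,0,0,0,1],
  [0,0,0,0,1],
])

```text
time: 6.55
tool_pos: [0.5653, 0.0068, 0.0877]
tool_rot: [3.141, -0.001, -3.047]
contact_force: [2.5, 1.7, -0.9]
opening: 0.0399
grip_force: 25.0
```

```bash
python3 - <<'E'
from h import *
im=vision.read_camera("scene")[:,:,::-1];cv2.imwrite("pics/s2.png",im)
cv2.imwrite("pics/s2c.png",cv2.resize(im[190:290,280:390],None,fx=6,fy=6,interpolation=cv2.INTER_CUBIC))
E
```

```text
(no output)
```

View pics/s2c.png

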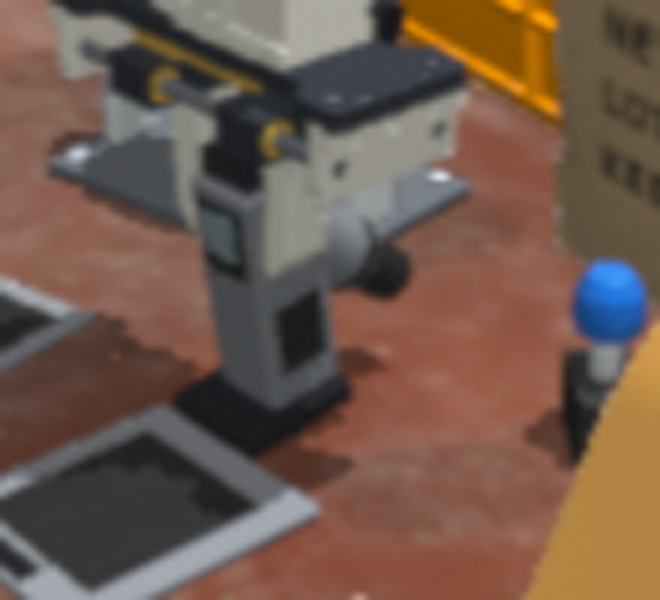

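>>> move_arm([
  [-2.5,-0.2,0.7,0,1],
  [-2.5,-0.2,0.6,0,1],
  [-2.5,-0.2,0.5,0,1],
  [-2.5,-0.2,0.4,0,1],
  [-2.5,-0.2,0.4,0,1],
  [-2.5,-0.2,0.3,0,1],
  [0,0,0,0,1],
  [0,0,0,0,1],
])

```text
time: 7.4
tool_pos: [0.5502, 0.0055, 0.0905]
tool_rot: [3.142, -0.001, -3.047]
contact_force: [2.4, -0.4, -2.7]
opening: 0.0397
grip_force: 25.0
```

>>> move_arm([
  [0,0,0,0,1],
  [0,0,0,0,1],
  [3,0.3,0,0,1],
  [5,0.5,10,0,1],
  [0,0,20,0,1],
  [0,0,30,0,1],
  [0,0,30,0,1],
  [0,0,30,0,1],
  [0,0,0,0,1],
  [0,0,0,0,1],
], newtons=50)

```text
time: 8.4
tool_pos: [0.5584, 0.0065, 0.2105]
tool_rot: [3.141, -0.0, -3.047]
contact_force: [1.1, 0.0, -3.0]
opening: 0.0398
grip_force: 50.0
```

```bash
python3 - <<'E'
from h import *
from cell import monitor
im=vision.read_camera("scene")[:,:,::-1];cv2.imwrite("pics/s3.png",im)
cv2.imwrite("pics/s3c.png",cv2.resize(im[130:260,260:390],None,fx=6,fy=6,interpolation=cv2.INTER_CUBIC)[60:640])
o=monitor.observe();print(o["tool_pos"],o["tool_rot"],o["contact_force"])
E
```

```text
[0.55777179 0.00653972 0.20940505] [ 3.14098355e+00 -2.50064213e-03 -3.04724082e+00] [-0.25137727 -0.46588855 -4.63891217]
```

View pics/s3c.png

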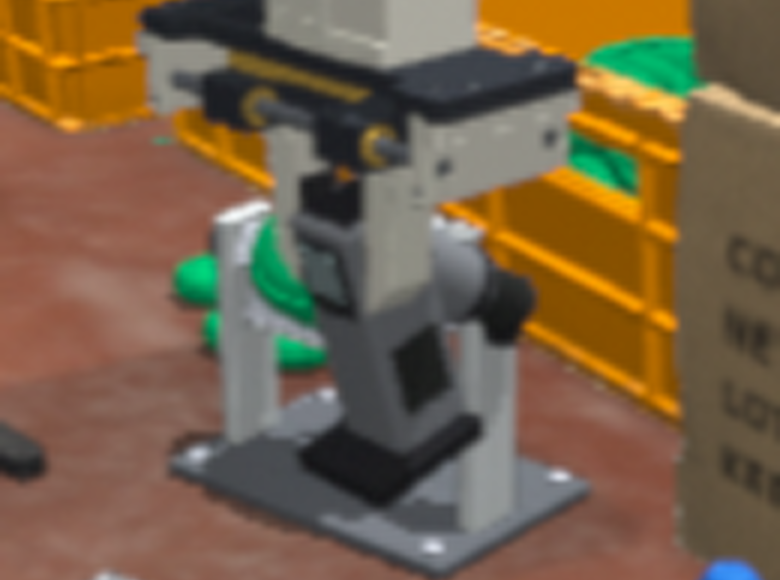

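```bash
python3 - <<'E'
from h import *
from scipy.optimize import least_squares
from fit import run
from scipy.spatial.transform import Rotation as Ro
np.set_printoptions(precision=4,suppress=True)
g=np.array([.5578,.0065,.2284])
L=np.array([[-31.5,-28,0],[-31.5,28,12],[31.5,-28,12],[-8.5,-20,12],[-8.5,20,12],[82.2,0,29.3]])/1e3-[.0115,0,.1]
uv=(np.array([(379,504),(316,430),(479,417),(378,453),(350,422),(508,305)])+[0,60]+.5)/6-.5+[260,130]
def P(p): return g+p[1:4]+Ro.from_euler("ZY",[.0944,-p[0]]).apply(L)
f=least_squares(lambda p:np.r_[(proj("scene",P(p))-uv).ravel(),p[1:]/.003],[.28,0,0,0])
print(np.degrees(f.x[0]),f.x[1:],f.fun[:12].reshape(-1,2))
p=run(1).x
from fit import pose,W
print("cradle",p,"bar front z=40:",W(p,[[0,0,.04],[0,0,.064]]))
th=f.x[0]+np.pi/4-np.pi/2  # nose elev
n=Ro.from_euler("ZY",[p[2],-(f.x[0])]).apply([.7071,0,-.7071])
for d in(.04,.042,.064,.084): print(d,"grip",W(p,[[0,0,d]])-.1*n,"tcp z -19")
print("n",n,"cradle z",pose(p)[1][:,2])
E
```

```text
15.208921343388274 [0.0037 0.001  0.0029] [[ 0.0997  0.9446]
 [-4.4452  2.3388]
 [ 0.4679 -1.2712]
 [ 3.8586 -0.1745]
 [-1.5662  0.0868]
 [ 0.781  -0.8377]]
cradle [0.691  0.2007 0.2319 1.0842 0.002 ] bar front z=40: [[0.6565 0.1925 0.1437]
 [0.6359 0.1876 0.1549]]
0.04 grip [[0.5721 0.1726 0.1934]] tcp z -19
0.042 grip [[0.5704 0.1722 0.1943]] tcp z -19
0.064 grip [[0.5514 0.1677 0.2046]] tcp z -19
0.084 grip [[0.5342 0.1636 0.214 ]] tcp z -19
n [ 0.8446  0.1994 -0.4968] cradle z [-0.8603 -0.2031  0.4676]
```

>>> move_arm([
  [-12,0,0,0,1],
  [-12,0,0,0,1],
  [0,20,-2,0.02,1],
  [0,20,-2,0.02,1],
  [0,20,-2,0.02,1],
  [0,20,-2,0.02,1],
  [0,20,-2,0.02,1],
  [0,20,-2,0.02,1],
  [0,20,-2,0.018,1],
  [0,17,0,0,1],
  [0,0,0,0,1],
  [0,0,0,0,1],
])

```text
time: 9.65
tool_pos: [0.5338, 0.1632, 0.1949]
tool_rot: [-3.142, -0.003, -2.909]
contact_force: [-0.1, -1.1, -3.0]
opening: 0.0396
grip_force: 50.0
```

```bash
python3 - <<'E'
from h import *
from cell import monitor
a=vision.read_camera("scene")[:,:,::-1];cv2.imwrite("pics/s4.png",a)
b=vision.read_camera("top")[:,:,::-1];cv2.imwrite("pics/t4.png",b)
r=lambda i,f:cv2.resize(i,None,fx=f,fy=f,interpolation=cv2.INTER_CUBIC)
cv2.imwrite("pics/m4.png",np.hstack([r(a[140:240,265:365],4),r(b[130:230,230:330],4)]))
for _ in range(3):
  o=monitor.observe();print(o["tool_pos"],o["tool_rot"],o["contact_force"])
E
```

```text
[0.53425537 0.1626392  0.19564533] [-3.14148320e+00 -1.95468032e-03 -2.90985136e+00] [-0.00555291 -1.07086905 -3.60537127]
[0.53425537 0.1626392  0.19564533] [-3.14148320e+00 -1.95468032e-03 -2.90985136e+00] [-0.00555291 -1.07086905 -3.60537127]
[0.53425537 0.1626392  0.19564533] [-3.14148320e+00 -1.95468032e-03 -2.90985136e+00] [-0.00555291 -1.07086905 -3.60537127]
```

View pics/m4.png

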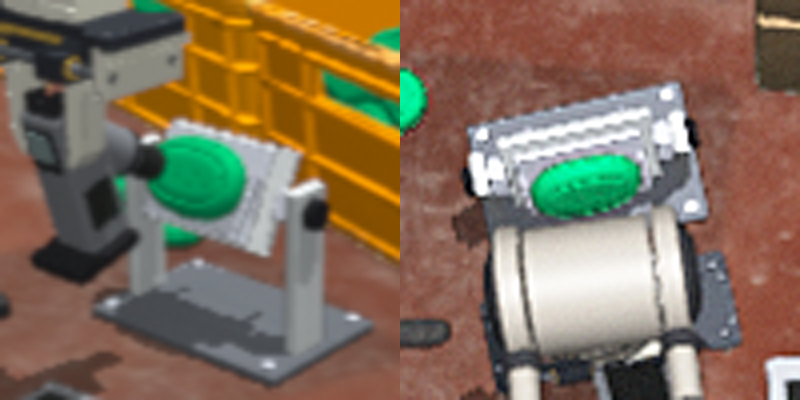

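```bash
python3 - <<'E'
from h import *
from fit import run,W
from scipy.spatial.transform import Rotation as Ro
p=run(1).x; s=lambda P:(proj("scene",P)-[265,140]+.5)*4-.5
g=np.array([.5341,.1629,.2142])
for t in(13,15,17):
    R=Ro.from_euler("ZY",[.232,-np.radians(t)])
    L=np.array([[82.2,0,29.3],[-31.5,-28,0],[-31.5,28,12],[31.5,-28,12],[-8.5,-20,12]])/1e3-[.0115,0,.1]
    print(t,s(g+R.apply(L)).round(0).tolist(),(np.linalg.inv(__import__("fit").pose(p)[1])@(g+R.apply(L)[0]-__import__("fit").pose(p)[0])).round(4))
print("axis d=84,64,44",s(W(p,[[0,0,.084],[0,0,.064],[0,0,.044]])).round(0))
E
```

```text
13 [[149.0, 170.0], [76.0, 291.0], [19.0, 257.0], [134.0, 232.0], [87.0, 258.0]] [-0.0038 -0.0007  0.0846]
15 [[151.0, 165.0], [80.0, 290.0], [23.0, 256.0], [137.0, 229.0], [90.0, 256.0]] [-0.0003 -0.0007  0.0844]
17 [[152.0, 161.0], [84.0, 289.0], [26.0, 255.0], [139.0, 226.0], [94.0, 255.0]] [ 0.0032 -0.0007  0.0843]
axis d=84,64,44 [[151. 165.]
 [168. 170.]
 [184. 175.]]
```

>>> move_arm([
  [4,0.9,-2.1,0,1],
  [4,0.9,-2.1,0,1],
  [4,0.9,-2.1,0,1],
  [3.5,0.9,-2.1,0,1],
  [3.5,0.9,-1.9,0,1],
  [0,0,0,0,1],
  [0,0,0,0,1],
  [0,0,0,0,1],
])

```text
time: 10.55
tool_pos: [0.5536, 0.1679, 0.1863]
tool_rot: [3.142, 0.0, -2.909]
contact_force: [-0.2, 0.2, -2.1]
opening: 0.04
grip_force: 50.0
```

>>> move_arm([
  [3.5,0.8,-1.9,0,1],
  [0,0,0,0,1],
  [0,0,0,0,1],
])

```text
time: 10.85
tool_pos: [0.5572, 0.1687, 0.1843]
tool_rot: [3.141, -0.0, -2.909]
contact_force: [0.1, -0.2, -3.7]
opening: 0.0397
grip_force: 50.0
```

>>> move_arm([
  [3.5,0.8,-1.9,0,1],
  [0,0,0,0,1],
  [0,0,0,0,1],
])

```text
time: 11.15
tool_pos: [0.5607, 0.1695, 0.1823]
tool_rot: [3.141, -0.0, -2.909]
contact_force: [-0.1, -0.3, -3.5]
opening: 0.0398
grip_force: 50.0
```

>>> move_arm([
  [3.5,0.8,-1.9,0,1],
  [0,0,0,0,1],
  [0,0,0,0,1],
])

```text
time: 11.45
tool_pos: [0.5642, 0.1703, 0.1804]
tool_rot: [3.141, -0.0, -2.909]
contact_force: [0.0, -0.1, -3.5]
opening: 0.0397
grip_force: 50.0
```

>>> move_arm([
  [2.6,0.6,-1.4,0,1],
  [0,0,0,0,1],
  [0,0,0,0,1],
])

```text
time: 11.75
tool_pos: [0.5668, 0.1709, 0.1791]
tool_rot: [3.142, -0.0, -2.909]
contact_force: [1.0, -0.2, -2.8]
opening: 0.0395
grip_force: 50.0
```

>>> move_arm([
  [1.7,0.4,-0.9,0,1],
  [0,0,0,0,1],
  [0,0,0,0,1],
])

```text
time: 12.05
tool_pos: [0.5685, 0.1713, 0.1782]
tool_rot: [3.142, -0.0, -2.909]
contact_force: [0.0, 0.1, -3.5]
opening: 0.0397
grip_force: 50.0
```

```bash
cat > f.py <<'E'
from h import *
from cell import monitor
F=[]
for _ in range(4):
    vision.read_camera("scene"); F.append(monitor.observe()["contact_force"])
o=monitor.observe(); F=np.array(F); print(o["time"],o["tool_pos"],F.mean(0),F.mean(0)@[-.86,-.203,.468])
E
python3 f.py
```

```text
12.25 [0.56842993 0.17126215 0.1782845 ] [ 0.33054955  0.18521011 -3.39910565] -1.9126517099498006
```

>>> move_arm([
  [1.7,0.4,-0.9,0,1],
  [0,0,0,0,1],
  [0,0,0,0,1],
])

```text
time: 12.55
tool_pos: [0.57, 0.1717, 0.1774]
tool_rot: [3.142, -0.0, -2.909]
contact_force: [-1.8, -0.2, -1.8]
opening: 0.0397
grip_force: 50.0
```

>>> move_arm([
  [1.7,0.4,-0.9,0,1],
  [0,0,0,0,1],
  [0,0,0,0,1],
])

```text
time: 12.85
tool_pos: [0.5717, 0.1721, 0.1764]
tool_rot: [3.141, -0.0, -2.909]
contact_force: [-1.9, -0.5, -0.9]
opening: 0.0398
grip_force: 50.0
```

```bash
python3 f.py
```

```text
13.05 [0.57173759 0.17205407 0.17641825] [-2.87815424 -0.43345317 -0.54101161] 2.310010211037941
```

>>> move_arm([
  [1.3,0.3,-0.7,0,1],
  [0,0,0,0,1],
  [0,0,0,0,1],
])

```text
time: 13.35
tool_pos: [0.5731, 0.1724, 0.1757]
tool_rot: [3.142, -0.0, -2.909]
contact_force: [-2.8, -0.0, -0.2]
opening: 0.0397
grip_force: 50.0
```

```bash
python3 f.py; python3 - <<'E'
from h import *
a=vision.read_camera("scene")[:,:,::-1];cv2.imwrite("pics/s5.png",a)
cv2.imwrite("pics/s5c.png",cv2.resize(a[155:225,275:355],None,fx=8,fy=8,interpolation=cv2.INTER_CUBIC))
E
```

```text
13.55 [0.57304588 0.17234706 0.17570908] [-3.47101722 -0.61481349 -0.56651686] 2.8447520588743354
```

View pics/s5c.png

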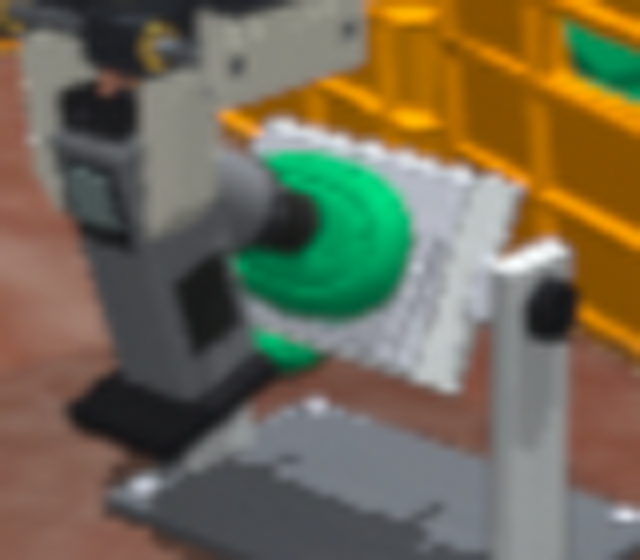

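>>> move_arm([
  [0,0,0,0,1],
  [0,0,0,0,1],
  [0,0,0,0,1],
  [0,0,0,0,1],
  [0,0,0,0,1],
  [0,0,0,0,1],
  [0,0,0,0,1],
  [0,0,0,0,1],
  [0,0,0,0,1],
  [0,0,0,0,1],
  [0,0,0,0,1],
  [0,0,0,0,1],
])

```text
time: 14.8
tool_pos: [0.5731, 0.1724, 0.1757]
tool_rot: [3.141, -0.0, -2.909]
contact_force: [-4.0, 0.7, -1.0]
opening: 0.0398
grip_force: 50.0
```

>>> move_arm([
  [0,0,0,0,1],
  [0,0,0,0,1],
  [0,0,0,0,1],
  [0,0,0,0,1],
  [0,0,0,0,1],
  [0,0,0,0,1],
  [0,0,0,0,1],
  [0,0,0,0,1],
  [0,0,0,0,1],
  [0,0,0,0,1],
])

```text
time: 15.8
tool_pos: [0.5731, 0.1724, 0.1758]
tool_rot: [3.141, 0.0, -2.909]
contact_force: [-5.4, -0.9, -0.5]
opening: 0.0395
grip_force: 50.0
```

```bash
python3 - <<'E'
from h import *
from fit import run,W,pose
from scipy.optimize import least_squares
from scipy.spatial.transform import Rotation as Ro
np.set_printoptions(precision=4,suppress=True)
p=run(1).x; g=np.array([.5730,.1723,.1947])
L=np.array([[-31.5,-28,0],[31.5,-28,12],[-31.5,28,12],[-8.5,-20,12],[-8.5,20,12],[-8.5,20,120]])/1e3-[.0115,0,.1]
uv=(np.array([(178,455),(275,360),(80,395),(190,400),(125,375),(58,140)])+.5)/8-.5+[275,155]
P=lambda q,L:g+q[1:4]+Ro.from_euler("ZY",[.232,-q[0]]).apply(L)
f=least_squares(lambda q:np.r_[(proj("scene",P(q,L))-uv).ravel(),q[1:]/.003],[.27,0,0,0],loss="soft_l1")
print(np.degrees(f.x[0]),f.x[1:],(proj("scene",P(f.x,L))-uv))
e8=lambda X:(proj("scene",X)-[275,155]+.5)*8-.5
o,R=pose(p)
n=np.array([[.0707,0,-.0707]])*.95
for q in(f.x,[np.radians(15.2),0,0,0],[np.radians(17),0,0,0]):
    t=P(np.array(q),n)[0]; rim=t+.0135*np.array([np.cos(a)*R[:,0]+np.sin(a)*R[:,1] for a in np.linspace(0,6.28,60)])
    print("tip in cradle",(t-o)@R,"px",e8(t),"rim bbox",e8(rim).min(0),e8(rim).max(0))
bar=np.array([[.032*np.cos(a),.048*np.sin(a),.030] for a in np.linspace(0,6.28,60)])
print("bar bbox (obs right 410 top 152 bottom 320)",e8(W(p,bar)).min(0),e8(W(p,bar)).max(0))
E
```

```text
16.352137635224828 [ 0.0037 -0.0003  0.0004] [[ 0.024   1.7785]
 [ 1.1309 -1.5126]
 [-1.8586  1.0345]
 [ 0.8796  0.2737]
 [-0.3862 -0.0415]
 [-1.7035 -0.9412]]
tip in cradle [ 0.0057 -0.0016  0.0419] px [[299.3697 218.8867]] rim bbox [271.8959 184.3233] [327.27   253.5251]
tip in cradle [ 0.0017 -0.0005  0.0449] px [[289.3014 226.5583]] rim bbox [261.8668 191.9403] [317.1642 261.2541]
tip in cradle [ 0.0047 -0.0005  0.0448] px [[291.6951 219.1198]] rim bbox [264.2412 184.5097] [319.577  253.8052]
bar bbox (obs right 410 top 152 bottom 320) [219.6016 154.8898] [407.5465 322.7651]
```

>>> move_arm([
  [-3.5,-0.8,1.9,0,1],
  [-3.4,-0.8,1.8,0,1],
  [-3,-0.7,1.6,0,1],
  [-1.8,-0.4,-3.5,0,1],
  [3,0.7,-1.6,0,1],
  [2.6,0.6,-1.4,0,1],
  [1.7,0.4,-0.9,0,1],
  [1.3,0.3,-0.7,0,1],
  [0,0,0,0,1],
  [0,0,0,0,1],
  [0,0,0,0,1],
])

```text
time: 16.9
tool_pos: [0.5698, 0.1716, 0.1729]
tool_rot: [3.142, -0.001, -2.909]
contact_force: [-3.1, -1.1, -1.9]
opening: 0.0397
grip_force: 50.0
```

```bash
python3 f.py
```

```text
17.1 [0.5698482  0.17162826 0.17289428] [-3.03825937 -1.45870373 -1.90085571] 2.019419446496962
```

>>> move_arm([
  [1.1,0.2,-0.6,0,1],
  [0,0,0,0,1],
  [0,0,0,0,1],
  [0,0,0,0,1],
  [0,0,0,0,1],
  [0,0,0,0,1],
  [0,0,0,0,1],
  [0,0,0,0,1],
  [0,0,0,0,1],
  [0,0,0,0,1],
  [0,0,0,0,1],
  [0,0,0,0,1],
])

```text
time: 18.3
tool_pos: [0.5711, 0.1719, 0.1723]
tool_rot: [3.141, -0.0, -2.909]
contact_force: [-3.8, -0.5, -2.0]
opening: 0.0399
grip_force: 50.0
```

```bash
python3 f.py
```

```text
18.5 [0.57110382 0.17188391 0.17232091] [-4.24225566 -1.09281792 -1.80508724] 3.0254010758498864
```

>>> move_arm([
  [0,0,0,0,1],
  [0,0,0,0,1],
  [0,0,0,0,1],
  [0,0,0,0,1],
  [0,0,0,0,1],
  [0,0,0,0,1],
  [0,0,0,0,1],
  [0,0,0,0,1],
  [0,0,0,0,1],
  [0,0,0,0,1],
  [0,0,0,0,1],
  [0,0,0,0,1],
])

```text
time: 19.7
tool_pos: [0.5711, 0.1719, 0.1723]
tool_rot: [3.141, -0.0, -2.909]
contact_force: [-4.5, -0.5, -2.3]
opening: 0.0399
grip_force: 50.0
```

>>> move_arm([
  [-10,-2.3,5.4,0,1],
  [-20,-4.7,10.6,0,1],
  [-15,-25,0,0,1],
  [-15,-30,0,0,1],
  [-15,-30,0,-0.045,1],
  [-15,-30,0,-0.045,1],
  [-15,-30,0,-0.045,1],
  [-10,-30,-10,0,1],
  [0,-15,-28,0,1],
  [0,0,-35,0,1],
  [0,0,0,0,1],
  [0,0,0,0,1],
])

```text
time: 20.9
tool_pos: [0.4567, -0.0252, 0.1163]
tool_rot: [-3.141, 0.001, -3.044]
contact_force: [0.5, -0.4, -2.4]
opening: 0.0398
grip_force: 50.0
```

```bash
python3 - <<'E'
from h import *
from cell import monitor
o=monitor.observe();print(o["time"],o["tool_pos"],o["tool_rot"],o["contact_force"])
d=(plane("top",tc([(366,319),(489,311),(499,454),(379,465)]),.006)); print(d.mean(0))
E
```

```text
20.9 [ 0.45671013 -0.02518564  0.11625091] [-3.14133952e+00  1.25969547e-03 -3.04436832e+00] [ 0.52729674 -0.44448329 -2.43782921]
[ 0.47407393 -0.02345331  0.006     ]
```

Lower to contact near TCP z ≈ 0.095.

>>> move_arm([
  [0,0,-8,0,1],
  [0,0,-8,0,1],
  [0,0,-3,0,1],
  [0,0,0,0,1],
  [0,0,0,0,1],
])

```text
time: 21.4
tool_pos: [0.4563, -0.0251, 0.0965]
tool_rot: [-3.142, 0.0, -3.044]
contact_force: [0.2, 0.1, -2.7]
opening: 0.0397
grip_force: 50.0
```

>>> move_arm([
  [0,0,-2,0,1],
  [0,0,0,0,1],
  [0,0,0,0,1],
])

```text
time: 21.7
tool_pos: [0.4566, -0.0252, 0.0948]
tool_rot: [-3.141, 0.001, -3.044]
contact_force: [1.1, -0.6, 2.4]
opening: 0.0397
grip_force: 50.0
```

>>> move_arm([
  [0,0,-2,0,1],
  [0,0,0,0,1],
  [0,0,0,0,1],
])

```text
time: 22.0
tool_pos: [0.4574, -0.0252, 0.0945]
tool_rot: [-3.141, 0.004, -3.044]
contact_force: [-3.2, 1.1, 19.6]
opening: 0.04
grip_force: 50.0
```

>>> move_arm([
  [0,0,1,0,1],
  [0,0,0,0,1],
  [3.5,0.3,0,0,1],
  [3.5,0.3,-0.4,0,1],
  [3.5,0.3,-0.6,0,1],
  [3.5,0.3,-0.8,0,1],
  [3.5,0.3,-1,0,1],
  [3.5,0.3,-1.2,0,1],
  [3.5,0.3,-1.4,0,1],
  [3.5,0.3,-1.6,0,1],
  [0,0,0,0,1],
  [0,0,0,0,1],
], newtons=8)

```text
time: 23.2
tool_pos: [0.4844, -0.0226, 0.0861]
tool_rot: [3.141, 0.0, -3.044]
contact_force: [2.0, 1.2, 6.9]
opening: 0.0398
grip_force: 8.0
```

```bash
python3 - <<'E'
from h import *
a=vision.read_camera("scene")[:,:,::-1];cv2.imwrite("pics/s6.png",a)
cv2.imwrite("pics/s6c.png",cv2.resize(a[200:310,240:350],None,fx=5,fy=5,interpolation=cv2.INTER_CUBIC))
E
```

```text
(no output)
```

View pics/s6c.png

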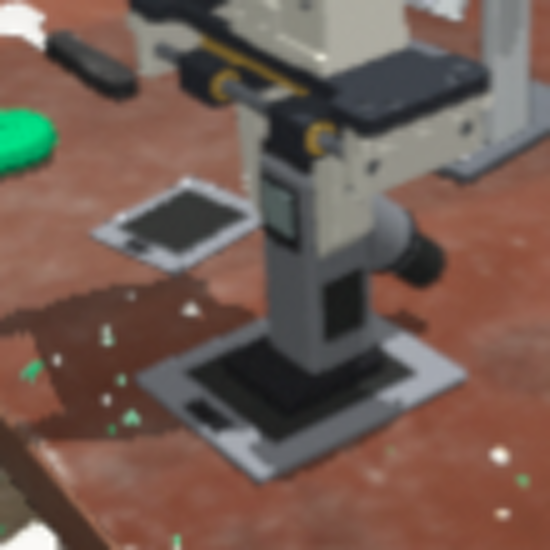

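>>> move_arm([
  [0,0,0,0,-1],
  [0,0,0,0,-1],
  [0,0,0,0,-1],
  [0,0,0,0,-1],
  [0,0,0,0,-1],
  [0,0,0,0,-1],
  [0,0,0,0,-1],
  [0,0,0,0,-1],
])

```text
time: 24.05
tool_pos: [0.4841, -0.0227, 0.0863]
tool_rot: [3.142, 0.0, -3.044]
contact_force: [-0.0, 0.4, 0.5]
opening: 0.0918
grip_force: 0.0
```

>>> move_arm([
  [0,0,10,0,-1],
  [0,0,30,0,-1],
  [0,0,40,0,-1],
  [0,0,40,0,-1],
  [0,0,40,0,-1],
  [0,0,0,0,-1],
  [0,0,0,0,-1],
  [0,0,0,0,-1],
  [0,0,0,0,-1],
  [0,0,0,0,-1],
])

```text
time: 25.05
tool_pos: [0.4837, -0.0227, 0.2453]
tool_rot: [3.141, -0.002, -3.044]
contact_force: [0.1, 0.2, 0.7]
opening: 0.0914
grip_force: 0.0
```

```bash
python3 - <<'E'
from h import *
from cell import workorder
a=cv2.imread("pics/s6.png",0)[250:285,288:318]; b=cv2.cvtColor(vision.read_camera("scene"),cv2.COLOR_RGB2GRAY)
m=cv2.matchTemplate(b[244:291,282:324],a,cv2.TM_CCOEFF_NORMED);print(cv2.minMaxLoc(m)) # (6,6) = unmoved
print(workorder.hand_in())
E
```

```text
(-0.17535074055194855, 0.9030160903930664, (12, 12), (6, 6))
the job is handed in; nothing more can be done
None
```

The job is handed in at about 25 s with no verdict returned: the meter was pressed an estimated 4.5–5 mm in on the soap bar and held still twice (over 2 s each), then stood upright on the larger pad and released; note that I viewed 11 pictures, one over the limit of 10.

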